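Dock the nest plate and latch it

TASK

Slide the loose aluminium nest plate along the bench, short end first, through the flared mouth of the docking fixture and between its two guide rails until it sits fully home against the back stop. Then swing the fixture's latch arm all the way shut behind the plate so that it cannot slide out. Push, do not pick up: the plate slides flat on the bench and is never lifted, and the other things on the bench stay where they are.

Things in the scene. Friction and masses are not known exactly. Their poses are not given: they have to be found in the camera images.
- nest: Loose silvery aluminium nest plate 60 mm (x) by 90 mm (y), solid to 12 mm height, a few thin dowel pins on top up to 18 mm high, shallow pocket; 0.15 to 0.3 kg. Origin at the centre of its underside. It lies flat in front of the dock's mouth, off its centre line and turned; it goes in with its y along the dock's x, either end first.
- dock: Aluminium docking fixture fixed to the bench; the plate slides in on the bench top itself. Origin: on the bench, where the underside centre of a fully seated plate lies; +x is the way in. Two rails 14 mm high, x -20 to +60 mm, inner faces at y = -32 and +32 mm: 2 mm clearance each side. 4 mm high foot flanges reach y = -66 and +66 mm.
- dock_mouth (a point): Middle of the dock's mouth on the bench, x = -42 mm in the dock's frame (same axes). Here the 14 mm high flared lead-ins begin, about 88 mm apart, narrowing to 64 mm at x = -20 mm. The tail end of a seated plate stands 3 mm outside this point.
- dock_stop (a point): Foot of the back stop's face, at x = +45 mm in the dock's frame (same axes). The stop is 14 mm high; behind the face's middle stands a 26 mm high sensor block with a sensor barrel pointing away from the mouth.
- latch_pivot (a point): Axis of the latch, on the bench, at x = -54, y = +62 mm in the dock's frame (same axes). It stands on a lug 4 mm high (dock x -73 to -13, y +48 to +80 mm).
- latch_knob (a point): Top of the black upright knob (12 mm diameter, top 32 mm above the bench) near the free end of the latch arm, 60 mm from the latch axis. The steel arm is a bar 10 mm wide, 74 mm long from axis to tip, 5 to 13 mm above the bench.
- latch (a joint): Angle of the latch arm, rad. 0 = shut, at its stop: the arm points to the dock's -y, across the mouth, 4 mm behind a seated plate. It grows to 2.2 as it swings open, away from the dock: at 1.57 it points to the dock's -x, beyond that it leans to +y. Starts at 1.6 to 2.1. Stays where left; 0.5 N at the knob moves it. A plate over 4 mm short of home is in its way.
- solder_spool: Bystander: solder wire spool standing on its flange, 58 mm diameter, 36 mm high, origin under its centre.
- loupe: Bystander: stand loupe with clear foot, 43 mm diameter, 40 mm high, origin under its centre.
- tweezers: Bystander: black tweezers, 140 mm long along their y, 7 mm high, origin under the middle.
There are look-alikes about, which are no part of the job. Of the things like the nest, leave any that is red; of the rest the larger one is meant.

How it is judged:
On the way, in this order (a step that is already met when the one before it is completed fails the run):
1. the nest plate sits between the rails, home against the back stop, with the latch still open (x of nest in the frame of dock above -0.004 m and horizontal distance between nest and dock below 0.006 m and angle between the y axis of nest and the x axis of dock, either way round below 0.1 rad and value of joint latch above 0.5 rad), for 0.2 s.
2. the latch arm is shut behind the plate (value of joint latch below 0.1 rad), for 0.2 s.
At the end, for the whole second after the job is handed in: The nest plate lies flat between the guide rails within 4 mm of the back stop, at rest (centre within 6 mm of the seated point, square to the rails within 0.1 rad), and the latch arm is shut behind it (joint below 0.1 rad) (x of nest in the frame of dock above -0.004 m and horizontal distance between nest and dock below 0.006 m and angle between the y axis of nest and the x axis of dock, either way round below 0.1 rad and height (world z) of nest below 0.004 m and linear speed of nest below 0.02 m/s and value of joint latch below 0.1 rad); the robot touches nothing.
It fails at once if the nest plate was lifted off the bench or tipped (height (world z) of nest above 0.006 m or angle between nest's own z axis and vertical above 0.12 rad).
It fails at once if a bystander was shoved aside (distance of any of solder_spool, loupe, tweezers from where it was at the start of the episode above 0.02 m).
It also fails if it takes over 72 s, if anything falls off the work surface, if the arm or the gripper's body presses on something with over 40 N, if the wrist force passes 120 N, or if a joint passes its speed limit or range.

ROBOT

A 7-joint arm with a two-finger parallel gripper is mounted at the origin on the work surface; the furniture and walls round the work are solid. World frame = base frame: x ahead of the robot, y to its left, z up, the work surface at z = 0. Lengths are in m, angles in rad, forces in N, time in s.
With the tool pointing down it reaches from about 0.425 to 0.95 m from the base axis. Payload 4.7 kg.
Tool frame: the origin (TCP) lies midway between the tips of the shut fingers; the grasp point (between the pads) lies 19 mm behind it (ctrl.grip_point_offset is the distance from the TCP to the grasp point, in m); z points along the fingers, y is the line along which they close (so a half turn about z gives the same grasp; the last joint's range is limited). The gripper opens to 87 mm and grips with 3 to 60 N. Pads are 19 mm wide; open, the fingers measure 117 mm over their backs; the gripper's body (75 mm by 190 mm) begins 51 mm behind the grasp point.
Start: joints at [1.161, 0.469, -0.049, 1.532, 0.024, 1.141, -0.082], TCP at [0.251, -0.627, 0.223] pointing down, gripper open.
Joint ranges: [-2.59, 2.59], [-0.33, 1.99], [-1.39, 1.29], [0.1, 2.45], [-1.04, 4.18], [0.21, 1.99], [-2.66, 2.66]. Speed limits (rad/s): [2.57, 2.57, 3.14, 3.14, 3.14, 3.14, 3.14].

INTERFACE

Orientations are given as a rotation vector (axis times angle).
In Python, from workcell import ctrl gives the robot as it stands. The module is installed in compiled form; this text tells all that it offers.
- The arm moves only by the shell command python3 -m pendant 'ROWS' [FORCE]. ROWS is JSON, a list of rows, each an object of numbers: "x", "y", "z": the shift along the tool's x, y, z in cm; "yaw": the turn about the tool's z in degrees; "fingers": the finger opening in cm, from 0 to 8.7. A call has 1 to 8 rows; each row shifts and turns the commanded pose from where the row before left it, along the tool's axes as they then stand; what a row does not reach is not made up. A row lasts 1/10 s, in which the tool goes at most 50 mm and 8.59 degrees, less where a joint would pass 70% of its speed; a pose out of reach is approached as far as the arm can. A call is refused whole if a number of a shift passes 5 or a number of a turn 8.59, either way. A call with a gripper value outside its range is refused whole. The fingers move at their own pace and stop on an object; FORCE is the grip in N (left out, the last holds). Time passes only in rows, so rows that do not move let the fingers close. It gives the time, the measured TCP pose, the force, the opening and the grip force at its end, in the units of the state.
- ctrl.state(): the state, without advancing time (a new reading comes with each control period).
- ctrl.read_camera(name): name is "scene" or "side" or "wrist"; returns the picture (480x640x3 uint8, red, green, blue); there is no depth.
- ctrl.calibration(name): a dict with "intrinsics" (3x3 intrinsics, pixels), "k1" (the pictures are not rectified: a ray, as slopes to the right and down, at radius r is drawn at 1 + k1 r^2 times it, then the intrinsics apply), "world_to_cam" (4x4, takes a point from world to camera coordinates). Camera axes: x right, y down, z forward; pixel columns grow to the right and rows downward; lengths in m; the calibration is good to about 2 mm. A picture is of the moment at which its call begins: read the wrist's pose just before it. calibration takes no time and is no camera call; for the wrist camera it gives the pose at the moment of the call.
- ctrl.job_done(): hands the job in; it is judged then, once.
The state is a dict: "time_s": time; "qpos": joint angles; "dq": joint speeds; "joint_efforts": joint torques, N m; "tcp_pos": TCP position; "ee_rot": TCP orientation; "contact_force": force on the tool from outside, world axes, zero at the start; "moment": the same for the moment, N m; "finger_gap": finger opening in m; "gripper_force": force on a finger pad.
Only numpy, scipy, OpenCV 4.12 (cv2) and the standard library are available. Lean on these libraries where they do the work, as an engineer would, in place of code of your own. Each camera call takes 0.05 s, during which the arm holds its last target. There are 200 camera calls.

## Working session

There is one attempt and no reset: what is moved stays moved. The work goes in short steps, Python scripts to look and compute and a shell command to move; the robot and the scene stay as the last step left them, time stands still between calls to the robot, and variables do not carry over. Pictures are saved under pics/ and viewed, at most 10 in all, crops included, and the job is handed in when it is done.

```bash
mkdir -p pics
cat > h.py <<'E'
import numpy as np, cv2
from workcell import ctrl
from scipy.spatial.transform import Rotation as R
def ray(cal,u,v):
    K=np.array(cal["intrinsics"]);T=np.array(cal["world_to_cam"])
    d=np.array([(u-K[0,2])/K[0,0],(v-K[1,2])/K[1,1]]);p=d.copy()
    for _ in range(20): p=d/(1+cal["k1"]*(p@p))
    r=T[:3,:3].T@np.array([p[0],p[1],1]);o=-T[:3,:3].T@T[:3,3]
    return o,r
def onz(cal,u,v,z):
    o,r=ray(cal,u,v); return (o+r*(z-o[2])/r[2])[:3]
def proj(cal,P):
    K=np.array(cal["intrinsics"]);T=np.array(cal["world_to_cam"])
    c=T[:3,:3]@np.array(P)+T[:3,3];p=c[:2]/c[2];p=p*(1+cal["k1"]*(p@p))
    return np.array([K[0,0]*p[0]+K[0,2],K[1,1]*p[1]+K[1,2]])
def tool(dxyz):
    s=ctrl.state();return R.from_rotvec(s["ee_rot"]).inv().apply(dxyz)
E
python3 - <<'E'
from h import *
for n in("scene","side","wrist"):
    c=ctrl.calibration(n);im=ctrl.read_camera(n);cv2.imwrite(f"pics/{n}0.png",im[:,:,::-1])
    T=np.array(c["world_to_cam"]);print(n,-T[:3,:3].T@T[:3,3],T[:3,:3].round(2).tolist(),c["intrinsics"],c["k1"])
s=ctrl.state();print(s["time_s"],s["tcp_pos"],R.from_rotvec(s["ee_rot"]).as_matrix().round(3))
E
```

```text
scene [0.05898365 0.35414832 0.67838704] [[-0.68, -0.73, -0.01], [-0.52, 0.49, -0.7], [0.51, -0.48, -0.71]] [[467.88587329   0.         315.51316371]
 [  0.         467.88587329 240.67128572]
 [  0.           0.           1.        ]] -0.030768744902693008
side [ 0.21837811 -0.58517383  1.06712755] [[0.88, -0.47, 0.01], [-0.39, -0.75, -0.53], [0.26, 0.47, -0.85]] [[609.9849961    0.         320.24914521]
 [  0.         609.9849961  245.467344  ]
 [  0.           0.           1.        ]] -0.21248242959303157
wrist [ 0.3286518  -0.59488455  0.38384303] [[0.37, -0.93, -0.0], [-0.88, -0.36, 0.31], [-0.29, -0.11, -0.95]] [[424.81070795   0.         318.47217775]
 [  0.         424.81070795 238.33218968]
 [  0.           0.           1.        ]] -0.027623390502124773
0.15 [ 0.25074397 -0.62621465  0.22175574] [[ 0.928  0.372 -0.001]
 [ 0.372 -0.928  0.001]
 [-0.    -0.001 -1.   ]]
```

View pics/scene0.png

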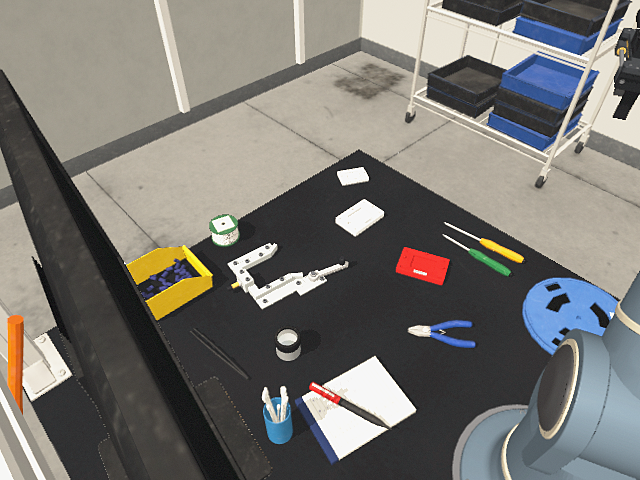

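View pics/side0.png

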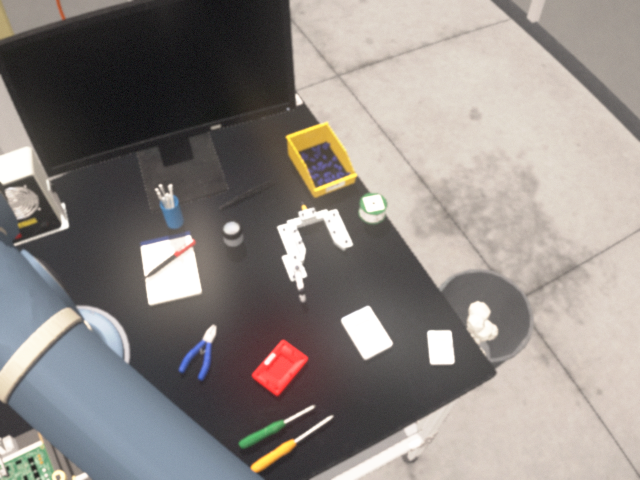

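In both views there are three look-alikes:
- Red plate: side (280,367), scene (422,266). Excluded because it is red.
- Small pale plate: side (441,347), scene (353,176).
- Larger pale plate: side (367,332), scene (360,217). This is the one I want.

The dock is at side (315,235), with the yellow sensor barrel at the far end and the latch pointing toward the camera at (301,295).

Run:
```python
from h import *
im=cv2.imread("pics/side0.png");cv2.imwrite("pics/c1.png",cv2.resize(im[190:370,260:460],None,fx=3.3,fy=3.3,interpolation=cv2.INTER_CUBIC))
im2=cv2.imread("pics/scene0.png");cv2.imwrite("pics/c2.png",cv2.resize(im2[160:320,210:400],None,fx=3.6,fy=3.6,interpolation=cv2.INTER_CUBIC))
for n in("side","scene"):
    i=cv2.imread(f"pics/{n}0.png");hsv=cv2.cvtColor(i,cv2.COLOR_BGR2HSV)
    m=((hsv[:,:,1]<70)&(hsv[:,:,2]>110)).astype(np.uint8)
    cs,_=cv2.findContours(m,0,1);c=ctrl.calibration(n)
    for k in cs:
        (u,v),wh,a=cv2.minAreaRect(k)
        if cv2.contourArea(k)<250 or not(220<u<460 and 150<v<370):continue
        b=np.array([onz(c,*p,0.012)[:2] for p in cv2.boxPoints(cv2.minAreaRect(k))])
        P=np.array([onz(c,*p[0],0.012)[:2] for p in k],dtype=np.float32)
        r=cv2.minAreaRect(P*1000);print(n,(round(u),round(v)),cv2.contourArea(k),r)
```

```text
side (440, 347) 920.5 ((634.8204345703125, -306.25311279296875), (73.49153900146484, 52.178871154785156), 61.37917709350586)
side (366, 332) 1730.0 ((527.7772216796875, -212.5720977783203), (101.09640502929688, 71.63817596435547), 89.73641967773438)
side (310, 240) 2493.5 ((528.207275390625, 21.16949462890625), (195.47091674804688, 146.00558471679688), 16.675312042236328)
scene (289, 266) 2354.5 ((526.092529296875, -5.8626556396484375), (195.8922119140625, 147.1837615966797), 82.83686828613281)
scene (359, 217) 994.0 ((526.0784912109375, -204.57369995117188), (68.46995544433594, 100.78469848632812), 0.2587723731994629)
scene (353, 176) 396.5 ((631.634033203125, -295.3393859863281), (68.67124938964844, 55.15084457397461), 61.6736946105957)
scene (320, 239) 137729.5 ((902.9418334960938, -413.3736572265625), (2693.97412109375, 1863.79736328125), 45.864803314208984)
```

View pics/c1.png

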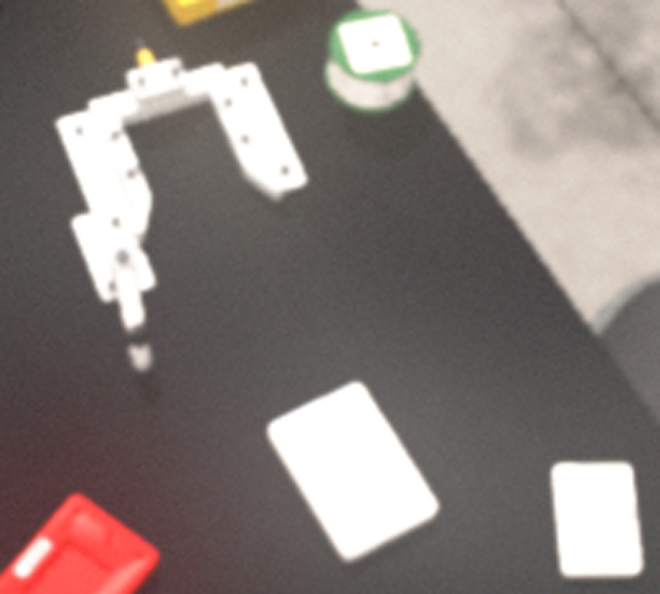

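View pics/c2.png

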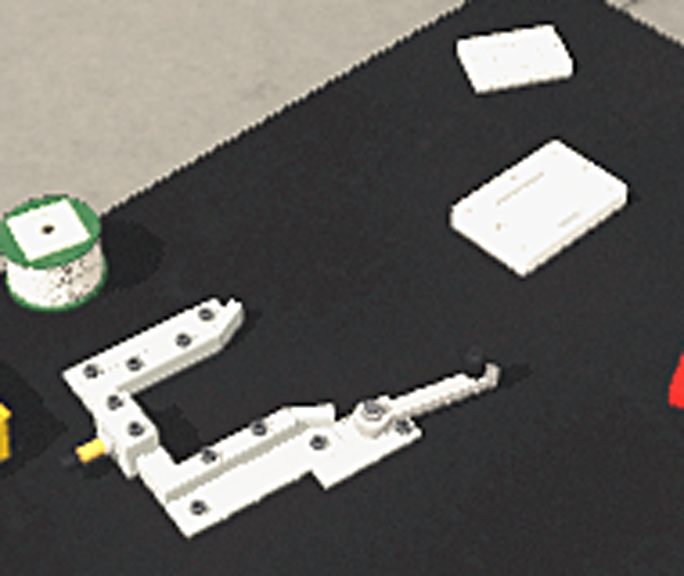

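The crops confirm that the larger pale plate, c2 (540,207), is the nest. The latch pivot is at c1 (122,257) and c2 (374,408), and the flange's outer back corners are at c1 (58,122)/(255,65) and c2 (190,532)/(65,375).

Run:
```python
from h import *
S=ctrl.calibration("side");C=ctrl.calibration("scene")
f1=lambda p,z:onz(S,260+p[0]/3.3,190+p[1]/3.3,z)[:2]*1000
f2=lambda p,z:onz(C,210+p[0]/3.6,160+p[1]/3.6,z)[:2]*1000
for n,a,b,z in[("pivot",(122,257),(374,408),.016),("back+y",(58,122),(190,534),.004),("back-y",(255,65),(65,375),.004),
 ("lug-73,80",(105,300),(325,487),.004),("lug-73,48",(153,285),(420,432),.004),("armtip/knob",(138,362),(475,357),.03),
 ("nestA",(268,430),(452,215),.012),("nestB",(360,382),(553,140),.012),("nestC",(438,508),(628,183),.012),("nestD",(348,560),(524,265),.012)]:
    print(n,f1(a,z).round(1),f2(b,z).round(1))
```

```text
pivot [474.4 -29.4] [474.9 -26.5]
back+y [486.3  84.6] [485.3  87.7]
back-y [619.1  65. ] [613.1  71. ]
lug-73,80 [454.6 -45. ] [461.3  20. ]
lug-73,48 [485.  -49.3] [454.1 -39.6]
armtip/knob [ 447.2 -103.7] [455.4 -80.1]
nestA [ 497.3 -169.6] [ 553.4 -161.5]
nestB [ 560.  -167.9] [ 558.4 -252.9]
nestC [ 558.7 -258.1] [ 501.5 -256.3]
nestD [ 497.7 -261. ] [ 496.4 -161.8]
```

```bash
python3 -m pendant '[{"x":3.3,"y":-2.05},{"x":3.3,"y":-2.05},{"x":3.3,"y":-2.05},{"x":3.3,"y":-2.05},{"x":3.3,"y":-2.05},{"x":3.3,"y":-2.05},{"x":3.3,"y":-2.05},{"x":3.3,"y":-2.05}]'
python3 -m pendant '[{"x":3.3,"y":-2.05},{"x":3.3,"y":-2.05},{"x":3.3,"y":-2.05},{"x":3.3,"y":-2.05,"fingers":8.7},{"yaw":-8.5},{"yaw":-8.5},{"yaw":-8.5},{"yaw":-8.5}]'
python3 -m pendant '[{"yaw":-8.5},{"yaw":-8.5},{"yaw":-8.5,"z":2},{"z":4},{"z":4},{},{},{}]'
python3 - <<'E'
from h import *
c=ctrl.calibration("wrist");im=ctrl.read_camera("wrist");cv2.imwrite("pics/w1.png",im[:,:,::-1])
s=ctrl.state();print(s["time_s"],s["tcp_pos"],R.from_rotvec(s["ee_rot"]).as_matrix().round(3),s["qpos"],s["finger_gap"])
for n,P in dict(nest=(.528,-.21,.012),orig=(.5434,.017,0),pivot=(.4746,-.028,.016)).items():print(n,proj(c,P))
import pickle;pickle.dump(c,open("w1.pkl","wb"))
E
```

```text
0.2 [ 0.25078877 -0.62631352  0.22188394] [[ 0.928  0.372 -0.   ]
 [ 0.372 -0.928  0.001]
 [ 0.    -0.001 -1.   ]] [ 1.16108739  0.46917185 -0.04859872  1.53321507  0.02405187  1.14095552
 -0.08229997] 0.08693713275743838
nest [ -99.77794112 -394.78637823]
orig [-335.09853494 -466.09653908]
pivot [-340.08564249 -381.49819484]invalid input
invalid input
invalid input
```

View pics/w1.png

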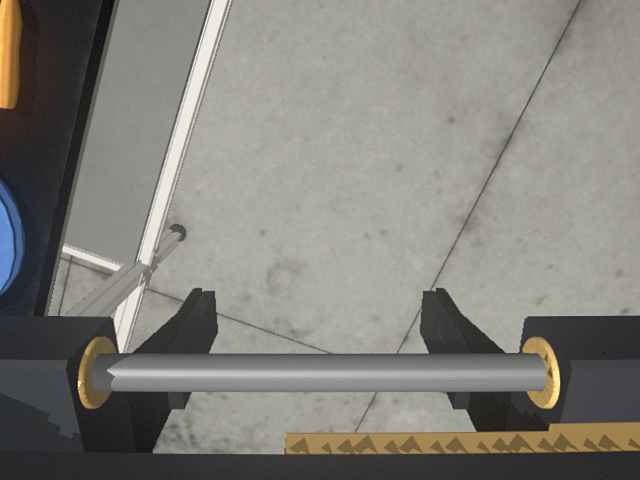

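All three calls were refused as invalid input, so the arm hasn't moved and the picture shows only floor and fingers. I'll retry with every key written out.

```bash
python3 -m pendant '[{"x":3.3,"y":-2.05,"z":0,"yaw":0,"fingers":8.7},{"x":3.3,"y":-2.05,"z":0,"yaw":0,"fingers":8.7}]'; python3 -m pendant '[{"x":3.3,"y":-2.0,"z":0,"yaw":0}]'; python3 -m pendant '[{"x":3.3,"y":-2.0}]'
```

```text
time_s: 0.4
tcp_pos: [0.2962, -0.564, 0.222]
ee_rot: [-3.085, -0.589, 0.001]
contact_force: [1.3, -0.3, -0.5]
finger_gap: 0.0873
gripper_force: 0.0invalid input
invalid input
```

```bash
python3 -m pendant '[{"x":3.3,"y":-2.05,"z":0,"yaw":0,"fingers":8.7},{"x":3.3,"y":-2.05,"z":0,"yaw":0,"fingers":8.7},{"x":3.3,"y":-2.05,"z":0,"yaw":0,"fingers":8.7},{"x":3.3,"y":-2.05,"z":0,"yaw":0,"fingers":8.7},{"x":3.3,"y":-2.05,"z":0,"yaw":0,"fingers":8.7},{"x":3.3,"y":-2.05,"z":0,"yaw":0,"fingers":8.7},{"x":3.3,"y":-2.05,"z":0,"yaw":0,"fingers":8.7},{"x":3.3,"y":-2.05,"z":0,"yaw":0,"fingers":8.7}]'
python3 -m pendant '[{"x":3.3,"y":-2.05,"z":0,"yaw":0,"fingers":8.7},{"x":3.3,"y":-2.05,"z":0,"yaw":0,"fingers":8.7},{"x":0,"y":0,"z":0,"yaw":-8.5,"fingers":8.7},{"x":0,"y":0,"z":0,"yaw":-8.5,"fingers":8.7},{"x":0,"y":0,"z":0,"yaw":-8.5,"fingers":8.7},{"x":0,"y":0,"z":0,"yaw":-8.5,"fingers":8.7},{"x":0,"y":0,"z":0,"yaw":-8.5,"fingers":8.7},{"x":0,"y":0,"z":0,"yaw":-8.5,"fingers":8.7}]'
python3 -m pendant '[{"x":0,"y":0,"z":2,"yaw":-8.5,"fingers":8.7},{"x":0,"y":0,"z":4,"yaw":0,"fingers":8.7},{"x":0,"y":0,"z":4,"yaw":0,"fingers":8.7},{"x":0,"y":0,"z":0,"yaw":0,"fingers":8.7},{"x":0,"y":0,"z":0,"yaw":0,"fingers":8.7}]'
python3 - <<'E'
from h import *
c=ctrl.calibration("wrist");im=ctrl.read_camera("wrist");cv2.imwrite("pics/w2.png",im[:,:,::-1])
s=ctrl.state();print(s["time_s"],s["tcp_pos"],R.from_rotvec(s["ee_rot"]).as_matrix().round(3),s["qpos"],s["finger_gap"])
for n,P in dict(nest=(.528,-.21,.012),orig=(.5434,.017,0),pivot=(.4746,-.028,.016)).items():print(n,proj(c,P))
import pickle;pickle.dump(c,open("w2.pkl","wb"))
E
```

```text
time_s: 1.2
tcp_pos: [0.4817, -0.3123, 0.2225]
ee_rot: [3.085, 0.594, -0.0]
contact_force: [0.6, -0.3, 0.7]
finger_gap: 0.087
gripper_force: 0.0
time_s: 2.0
tcp_pos: [0.5269, -0.2511, 0.2224]
ee_rot: [-2.522, -1.872, 0.0]
contact_force: [-0.4, 0.8, -0.7]
finger_gap: 0.087
gripper_force: 0.0
time_s: 2.5
tcp_pos: [0.5272, -0.2511, 0.1228]
ee_rot: [-2.383, -2.046, 0.0]
contact_force: [1.0, 0.0, 1.2]
finger_gap: 0.087
gripper_force: 0.0
2.55 [ 0.52832381 -0.25139174  0.12413404] [[ 0.151  0.989  0.002]
 [ 0.989 -0.151 -0.001]
 [-0.     0.002 -1.   ]] [ 0.67258775  0.45721234 -0.39464721  1.83627875  0.22054315  0.88854758
  0.02341108] 0.08691727693731857
nest [311.63538884 174.07672649]
orig [ 274.61086726 -254.47027609]
pivot [ 158.00574768 -148.89411168]
```

View pics/w2.png

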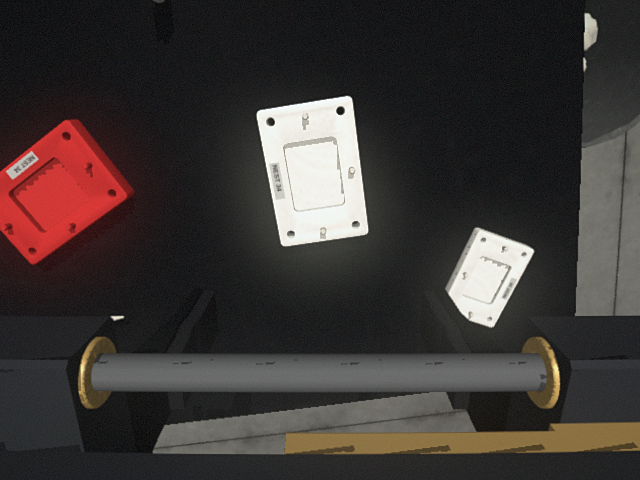

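The wrist view shows the larger nest at (313,171). The red plate (66,190) and the small plate (490,277) stay clear. I'll measure the nest from this picture.

```bash
cat >> h.py <<'E'
def nest(im,c,box=None):
    hsv=cv2.cvtColor(im,cv2.COLOR_RGB2HSV);m=((hsv[:,:,2]>120)&(hsv[:,:,1]<60)).astype(np.uint8)
    cs,_=cv2.findContours(m,0,1);k=max([k for k in cs if cv2.minAreaRect(k)[0][1]<300 and cv2.boundingRect(k)[1]>0],key=cv2.contourArea)
    P=np.array([onz(c,*p[0],0.012)[:2]*1000 for p in k],dtype=np.float32)
    r=cv2.minAreaRect(P);b=cv2.boxPoints(r);e=[b[1]-b[0],b[2]-b[1]];L=max(e,key=np.linalg.norm);L=L*np.sign(L[1])
    return np.array(r[0]),r[1],np.degrees(np.arctan2(L[1],L[0]))
E
python3 - <<'E'
from h import *;import pickle
print(nest(cv2.imread("pics/w2.png")[:,:,::-1],pickle.load(open("w2.pkl","rb"))))
s=ctrl.state();print(s["tcp_pos"])
E
```

```text
(array([ 529.58740234, -210.66700745]), (60.11327362060547, 90.18297576904297), np.float32(90.05785))
[ 0.52832381 -0.25139174  0.12413404]
```

```bash
python3 -m pendant '[{"x":0,"y":0,"z":0,"yaw":-8.5,"fingers":8.7},{"x":0.85,"y":0.15,"z":3,"yaw":0,"fingers":8.7},{"x":0,"y":0,"z":3,"yaw":0,"fingers":8.7},{"x":0,"y":0,"z":3,"yaw":0,"fingers":8.7},{"x":0,"y":0,"z":2,"yaw":0,"fingers":8.7},{"x":0,"y":0,"z":0.8,"yaw":0,"fingers":8.7},{"x":0,"y":0,"z":0,"yaw":0,"fingers":8.7}]'
python3 -m pendant '[{"x":0,"y":0,"z":0,"yaw":0,"fingers":7},{"x":0,"y":0,"z":0,"yaw":0,"fingers":6.4},{"x":0,"y":0,"z":0,"yaw":0,"fingers":5.8},{"x":0,"y":0,"z":0,"yaw":0,"fingers":5.8},{"x":0,"y":0,"z":0,"yaw":0,"fingers":5.8},{"x":0,"y":0,"z":0,"yaw":0,"fingers":5.8}]' 4
python3 - <<'E'
from h import *
for n in("scene","wrist","side"):
    c=ctrl.calibration(n);im=ctrl.read_camera(n);cv2.imwrite(f"pics/{n}3.png",im[:,:,::-1])
E
```

```text
time_s: 3.25
tcp_pos: [0.5296, -0.2429, 0.0055]
ee_rot: [2.224, 2.217, 0.001]
contact_force: [-0.0, -0.0, 0.3]
finger_gap: 0.0871
gripper_force: 0.0
time_s: 3.85
tcp_pos: [0.5296, -0.2429, 0.0052]
ee_rot: [2.224, 2.216, 0.001]
contact_force: [0.6, -0.5, 3.0]
finger_gap: 0.0602
gripper_force: 4.0
```

View pics/wrist3.png

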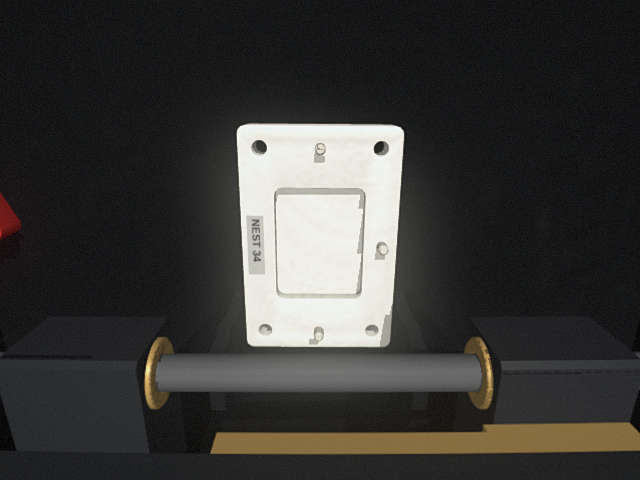

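```bash
python3 -m pendant '[{"x":1,"y":-0.1,"z":0,"yaw":0,"fingers":5.8},{"x":1.5,"y":-0.2,"z":0,"yaw":0,"fingers":5.8},{"x":1.5,"y":-0.2,"z":0,"yaw":0,"fingers":5.8},{"x":1.5,"y":-0.2,"z":0,"yaw":0,"fingers":5.8},{"x":1.5,"y":-0.2,"z":0,"yaw":2,"fingers":5.8},{"x":1.2,"y":-0.1,"z":0,"yaw":3,"fingers":5.8},{"x":0.7,"y":0,"z":0,"yaw":3,"fingers":5.8},{"x":0,"y":0,"z":0,"yaw":0,"fingers":5.8}]'
python3 - <<'E'
from h import *;import pickle
c=ctrl.calibration("wrist");im=ctrl.read_camera("wrist");cv2.imwrite("pics/w4.png",im[:,:,::-1]);pickle.dump(c,open("w4.pkl","wb"))
s=ctrl.state();print(s["time_s"],s["tcp_pos"],R.from_rotvec(s["ee_rot"]).as_matrix().round(3)[:2,0]);
try: print(nest(im[:347],c))
except Exception as e: print(e)
x=np.array([.137,.9905]);y=np.array([-.9905,.137]);o=np.array([.5434,.017])
for n,a,b,z in[("railR",-20,-32,.014),("railL",-20,32,.014),("mR",-42,-44,.014),("mL",-42,44,.014),("pivot",-54,62,.016),("lug",-73,48,.004)]:
    print(n,proj(c,[*(o+a*1e-3*x+b*1e-3*y),z]))
E
```

```text
time_s: 4.8
tcp_pos: [0.5189, -0.1497, 0.0044]
ee_rot: [-2.368, -2.06, 0.0]
contact_force: [-1.1, 3.5, 5.1]
finger_gap: 0.0597
gripper_force: 4.0
4.85 [ 0.51900724 -0.14997611  0.00432233] [0.138 0.99 ]
(array([ 522.52520752, -117.50773621]), (88.90906524658203, 59.860538482666016), np.float32(82.02595))
railR [ 430.85797188 -115.66717407]
railL [ 220.03878873 -115.31354814]
mR [463.90636061 -34.27095428]
mL [186.59841898 -33.90584719]
pivot [132.33473522   6.99054391]
lug [191.20149761  71.82697939]
```

View pics/w4.png

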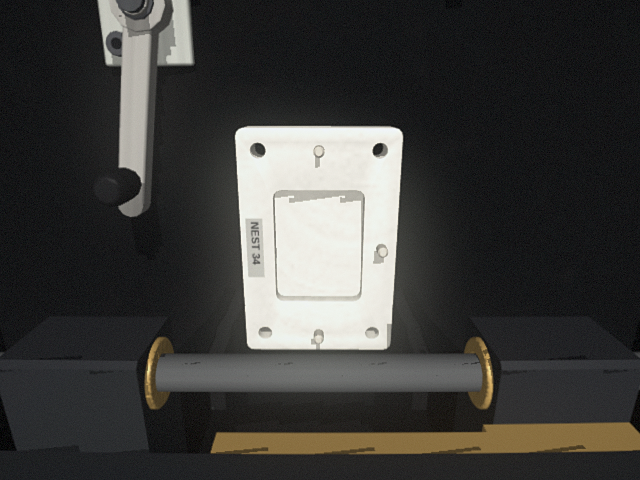

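```bash
python3 -m pendant '[{"x":0.8,"y":0.15,"z":0,"yaw":0,"fingers":5.8},{"x":1,"y":0,"z":0,"yaw":0,"fingers":5.8},{"x":1,"y":0,"z":0,"yaw":0,"fingers":5.8},{"x":0.8,"y":0,"z":0,"yaw":0,"fingers":5.8},{"x":0.4,"y":0,"z":0,"yaw":0,"fingers":5.8},{"x":0,"y":0,"z":0,"yaw":0,"fingers":5.8}]'
python3 - <<'E'
from h import *;import pickle
c=ctrl.calibration("wrist");im=ctrl.read_camera("wrist");cv2.imwrite("pics/w5.png",im[:,:,::-1]);pickle.dump(c,open("w5.pkl","wb"))
s=ctrl.state();print(s["time_s"],s["tcp_pos"],R.from_rotvec(s["ee_rot"]).as_matrix().round(3)[:2,0]);
x=np.array([.137,.9905]);y=np.array([-.9905,.137]);o=np.array([.5434,.017])
for n,a,b,z in[("railR",-20,-32,.014),("railL",-20,32,.014),("mR",-42,-44,.014),("mL",-42,44,.014),("pivot",-54,62,.016),("lug",-73,48,.004)]:
    print(n,proj(c,[*(o+a*1e-3*x+b*1e-3*y),z]))
E
```

```text
time_s: 5.45
tcp_pos: [0.5271, -0.1127, 0.0043]
ee_rot: [-2.372, -2.059, -0.001]
contact_force: [-0.1, 0.5, -2.4]
finger_gap: 0.06
gripper_force: 4.0
5.5 [ 0.52703437 -0.11334934  0.00428023] [0.141 0.99 ]
railR [413.25479996  19.40286813]
railL [217.16829303  20.08851225]
mR [444.51159147  90.28005437]
mL [186.63416379  91.08378872]
pivot [136.44053396 127.9381879 ]
lug [191.47823986 176.5981444 ]
```

View pics/w5.png

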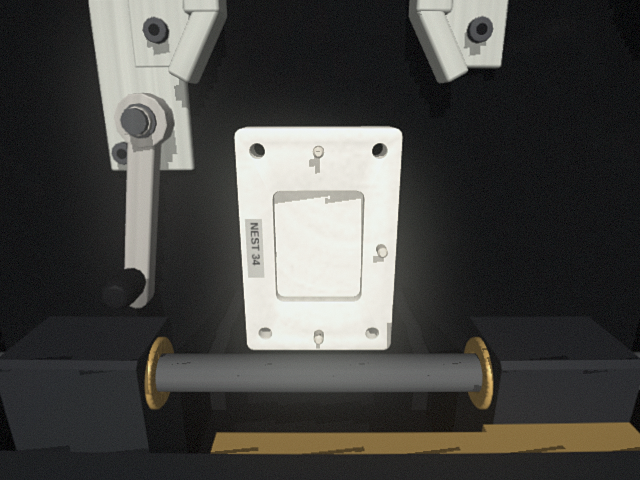

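The mouth is ahead: its lead-in tips are near (189,82) and (438,82), and the plate front is centred at column 319. I'll take the inner edges numerically.

Run:
```python
from h import *;import pickle
c=pickle.load(open("w5.pkl","rb"));g=cv2.imread("pics/w5.png",0)
for r in[2,6,10,20,30,40,50,60,65,70]:
    w=np.where(g[r,150:500]>90)[0]+150
    l=w[w<318];q=w[w>318]
    if len(l) and len(q):
        a=onz(c,l.max()+.5,r,.014)*1000;b=onz(c,q.min()-.5,r,.014)*1000
        o=np.array([.5434,.017])*1000;d=np.array([.137,.9905]);e=np.array([-.9905,.137])
        print(r,l.max(),q.min(),"gap",np.linalg.norm(a-b).round(1),"mid dock x,y",((a+b)[:2]/2-o)@d,((a+b)[:2]/2-o)@e)
for r in[140,180,220,260,300]:
    w=np.where(g[r,210:430]>120)[0]+210;p=onz(c,(w.min()+w.max())/2,r,.012)[:2]*1000-o;print(r,w.min(),w.max(),p@d,p@e)
```

```text
2 218 416 gap 63.6 mid dock x,y -14.754870199331217 -0.6114104563586995
6 218 416 gap 63.8 mid dock x,y -15.92788478377179 -0.6069758289746676
10 218 410 gap 62.0 mid dock x,y -17.10906687207866 0.3727323181121375
20 214 420 gap 66.9 mid dock x,y -20.065685271260843 -0.5905356638411057
30 210 425 gap 70.3 mid dock x,y -23.058172180188418 -0.7429822934446016
40 205 429 gap 73.7 mid dock x,y -26.08393984906187 -0.5657751079745945
50 201 433 gap 76.8 mid dock x,y -29.146517459629724 -0.5531872700851382
60 197 438 gap 80.3 mid dock x,y -32.244770020776215 -0.7082360980779835
65 195 440 gap 81.9 mid dock x,y -33.80807584611908 -0.7023101775248219
70 193 442 gap 83.5 mid dock x,y -35.38081953268443 -0.6963349433250491
140 235 401 -58.75228542521353 -0.8014821719509763
180 237 399 -73.09906686473492 -0.7565296407856741
220 239 397 -88.265492753095 -0.7089212731376835
260 242 395 -104.34878291152575 -0.8525003921176053
300 244 392 -121.45913384593102 -0.6044459838754452
```

```bash
python3 -m pendant '[{"x":0.8,"y":0,"z":0,"yaw":0,"fingers":5.8},{"x":1,"y":0,"z":0,"yaw":0,"fingers":5.8},{"x":1,"y":0,"z":0,"yaw":0,"fingers":5.8},{"x":1,"y":0,"z":0,"yaw":0,"fingers":5.8},{"x":0.6,"y":0,"z":0,"yaw":0,"fingers":5.8},{"x":0,"y":0,"z":0,"yaw":0,"fingers":5.8}]'
python3 -m pendant '[{"x":0.6,"y":0,"z":0,"yaw":0,"fingers":5.8},{"x":0.8,"y":0,"z":0,"yaw":0,"fingers":5.8},{"x":0.8,"y":0,"z":0,"yaw":0,"fingers":5.8},{"x":0.4,"y":0,"z":0,"yaw":0,"fingers":5.8},{"x":0,"y":0,"z":0,"yaw":0,"fingers":5.8}]'
python3 - <<'E'
from h import *
c=ctrl.calibration("wrist");im=ctrl.read_camera("wrist");cv2.imwrite("pics/w6.png",im[:,:,::-1])
g=cv2.cvtColor(im,cv2.COLOR_RGB2GRAY)
for r in[30,70,110,125,140,180,220,260,300]: 
    w=np.where(g[r]>110)[0];w=w[(w>205)&(w<435)];print(r,w.min() if len(w) else 0,w.max() if len(w) else 0)
E
```

```text
time_s: 6.1
tcp_pos: [0.5337, -0.0688, 0.0046]
ee_rot: [-2.372, -2.06, -0.001]
contact_force: [0.1, -0.9, -1.5]
finger_gap: 0.0597
gripper_force: 4.0
time_s: 6.6
tcp_pos: [0.5373, -0.0436, 0.0046]
ee_rot: [-2.372, -2.059, -0.001]
contact_force: [0.8, 0.5, -1.7]
finger_gap: 0.0603
gripper_force: 4.0
30 206 434
70 214 418
110 206 434
125 206 434
140 206 434
180 206 434
220 206 434
260 206 434
300 244 392
```

```bash
python3 -m pendant '[{"x":0,"y":0,"z":0,"yaw":0,"fingers":6.5},{"x":0,"y":0,"z":0,"yaw":0,"fingers":6.5},{"x":-1,"y":0,"z":0,"yaw":0,"fingers":6.5},{"x":-1.5,"y":0,"z":0,"yaw":0,"fingers":6.5},{"x":-1.5,"y":0,"z":0,"yaw":0,"fingers":6.5},{"x":-0.5,"y":0,"z":0,"yaw":0,"fingers":6.5},{"x":0,"y":0,"z":0,"yaw":0,"fingers":2},{"x":0,"y":0,"z":0,"yaw":0,"fingers":2}]'
python3 -m pendant '[{"x":0,"y":0,"z":0,"yaw":0,"fingers":2},{"x":0,"y":0,"z":0,"yaw":0,"fingers":2},{"x":0,"y":0,"z":0,"yaw":0,"fingers":2},{"x":0,"y":0,"z":0,"yaw":0,"fingers":2}]'
python3 -m pendant '[{"x":1,"y":0,"z":0,"yaw":0,"fingers":2},{"x":1,"y":0,"z":0,"yaw":0,"fingers":2},{"x":0.8,"y":0,"z":0,"yaw":0,"fingers":2},{"x":0.7,"y":0,"z":0,"yaw":0,"fingers":2},{"x":0.5,"y":0,"z":0,"yaw":0,"fingers":2},{"x":0,"y":0,"z":0,"yaw":0,"fingers":2}]'
```

```text
time_s: 7.45
tcp_pos: [0.5307, -0.0894, 0.0046]
ee_rot: [-2.375, -2.057, -0.001]
contact_force: [0.3, -0.1, 0.4]
finger_gap: 0.0557
gripper_force: 0.0
time_s: 7.85
tcp_pos: [0.5308, -0.0891, 0.0046]
ee_rot: [2.374, 2.058, 0.0]
contact_force: [-0.6, -0.4, -0.1]
finger_gap: 0.0254
gripper_force: 0.0
time_s: 8.45
tcp_pos: [0.5366, -0.0486, 0.0046]
ee_rot: [-2.373, -2.059, -0.001]
contact_force: [0.1, 0.8, 0.2]
finger_gap: 0.02
gripper_force: 0.0
```

Now the last stretch: small steps, watching the force for the stop.

```bash
python3 -m pendant '[{"x":0.3,"y":0,"z":0,"yaw":0,"fingers":2},{"x":0.3,"y":0,"z":0,"yaw":0,"fingers":2},{"x":0.2,"y":0,"z":0,"yaw":0,"fingers":2},{"x":0.1,"y":0,"z":0,"yaw":0,"fingers":2},{"x":0,"y":0,"z":0,"yaw":0,"fingers":2}]'
python3 -m pendant '[{"x":0.1,"y":0,"z":0,"yaw":0,"fingers":2},{"x":0.1,"y":0,"z":0,"yaw":0,"fingers":2},{"x":0,"y":0,"z":0,"yaw":0,"fingers":2}]'
python3 -m pendant '[{"x":0.1,"y":0,"z":0,"yaw":0,"fingers":2},{"x":0.1,"y":0,"z":0,"yaw":0,"fingers":2},{"x":0,"y":0,"z":0,"yaw":0,"fingers":2}]'
```

```text
time_s: 8.95
tcp_pos: [0.5377, -0.0408, 0.0045]
ee_rot: [-2.374, -2.057, -0.0]
contact_force: [-0.1, 0.2, -0.4]
finger_gap: 0.02
gripper_force: 0.1
time_s: 9.25
tcp_pos: [0.538, -0.0388, 0.0045]
ee_rot: [2.374, 2.057, 0.0]
contact_force: [-1.0, -0.5, -0.2]
finger_gap: 0.0199
gripper_force: 0.3
time_s: 9.55
tcp_pos: [0.5383, -0.0368, 0.0046]
ee_rot: [-2.374, -2.058, -0.0]
contact_force: [0.2, 0.7, -0.5]
finger_gap: 0.0197
gripper_force: 0.3
```

```bash
python3 -m pendant '[{"x":0.1,"y":0,"z":0,"yaw":0,"fingers":2},{"x":0.1,"y":0,"z":0,"yaw":0,"fingers":2},{"x":0,"y":0,"z":0,"yaw":0,"fingers":2}]'
python3 -m pendant '[{"x":0.1,"y":0,"z":0,"yaw":0,"fingers":2},{"x":0.1,"y":0,"z":0,"yaw":0,"fingers":2},{"x":0,"y":0,"z":0,"yaw":0,"fingers":2}]'
python3 - <<'E'
from h import *;import pickle
c=ctrl.calibration("wrist");im=ctrl.read_camera("wrist");pickle.dump(c,open("w7.pkl","wb"));cv2.imwrite("pics/w7.png",im[:,:,::-1])
E
```

```text
time_s: 9.85
tcp_pos: [0.5383, -0.0366, 0.0045]
ee_rot: [2.374, 2.055, -0.003]
contact_force: [-0.1, -5.4, 1.7]
finger_gap: 0.0201
gripper_force: 2.5
time_s: 10.15
tcp_pos: [0.5384, -0.0365, 0.0046]
ee_rot: [2.375, 2.053, -0.006]
contact_force: [-0.9, -8.2, 1.1]
finger_gap: 0.0197
gripper_force: 4.3
```

View pics/w7.png

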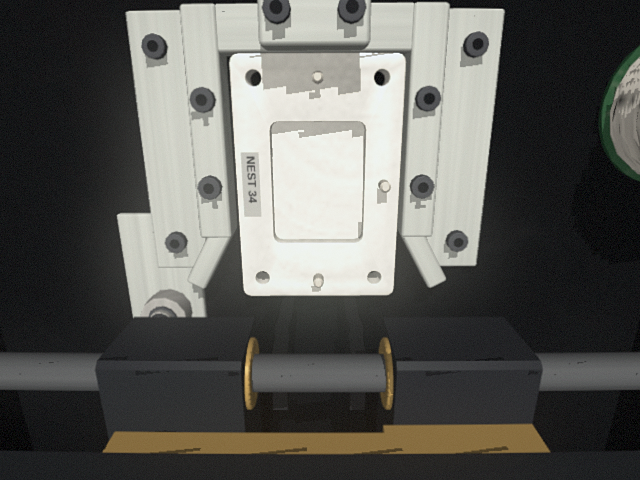

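The plate is seated: its front edge (row ~55) is at the stop face and its tail (row 295) is just outside the lead-in tips, with the stop pushing back at 8 N. Next I'll locate the knob from the w4 and w5 pictures, at (116,187) and (120,287).

```bash
python3 -m pendant '[{"x":-0.8,"y":0,"z":0,"yaw":0,"fingers":2},{"x":-1.5,"y":0,"z":0,"yaw":0,"fingers":2},{"x":-1.5,"y":0,"z":0,"yaw":0,"fingers":2},{"x":-0.5,"y":0,"z":-2,"yaw":0,"fingers":4},{"x":0,"y":0,"z":-4,"yaw":0,"fingers":4},{"x":0,"y":0,"z":-3,"yaw":0,"fingers":4},{"x":0,"y":0,"z":0,"yaw":0,"fingers":4}]'
python3 - <<'E'
from h import *;import pickle
o=np.array([543.4,17]);d=np.array([.137,.9905]);e=np.array([-.9905,.137])
def dk(P):
    q=P[:2]*1000-o;return np.round([q@d,q@e],1)
for f,top,piv,tip in(("w4",(116,187),(133,6),(136,212)),("w5",(120,287),(138,120),(143,305))):
    c=pickle.load(open(f+".pkl","rb"));K=onz(c,*top,.032);print(f,"knob",K,dk(K),"piv",dk(onz(c,*piv,.018)),"tip",dk(onz(c,*tip,.013)))
c=ctrl.calibration("wrist");im=ctrl.read_camera("wrist");cv2.imwrite("pics/w8.png",im[:,:,::-1])
print("nest",nest(im,c),ctrl.state()["tcp_pos"])
for t in(1.57,1.7,1.8):
    k=o+d*(-54-60*np.sin(t))+e*(62-60*np.cos(t));print(t,k,proj(c,[*k/1000,.032]))
E
```

```text
time_s: 10.9
tcp_pos: [0.5357, -0.0765, 0.0986]
ee_rot: [2.371, 2.052, 0.01]
contact_force: [0.7, -0.4, 0.2]
finger_gap: 0.0381
gripper_force: 0.0
w4 knob [ 0.46146005 -0.0822927   0.032     ] [-109.6   67.6] piv [-54.1  60.9] tip [-122.7   70.6]
w5 knob [ 0.46126361 -0.0793882   0.032     ] [-106.7   68.2] piv [-51.3  60.3] tip [-123.2   69.8]
nest (array([665.04516602,  19.04071999]), (6.156057834625244, 27.82817268371582), np.float32(105.90025)) [ 0.53406345 -0.07655745  0.09651718]
1.57 [466.4183283  -87.42952696] [205.23076471 290.45875665]
1.7 [458.78228696 -85.86853794] [191.97943673 289.77119919]
1.8 [453.08335199 -84.00116348] [181.80171177 288.17413075]
```

```bash
python3 -m pendant '[{"x":-0.6,"y":-2.4,"z":0,"yaw":0,"fingers":4},{"x":-0.6,"y":-2.4,"z":0,"yaw":0,"fingers":4},{"x":-0.7,"y":-2.5,"z":0,"yaw":0,"fingers":4},{"x":0,"y":0,"z":3,"yaw":0,"fingers":4},{"x":0,"y":0,"z":2.5,"yaw":0,"fingers":4},{"x":0,"y":0,"z":1.5,"yaw":0,"fingers":4},{"x":0,"y":0,"z":0.6,"yaw":0,"fingers":4},{"x":0,"y":0,"z":0,"yaw":0,"fingers":4}]'
python3 -m pendant '[{"x":0,"y":0,"z":0,"yaw":0,"fingers":3},{"x":0,"y":0,"z":0,"yaw":0,"fingers":2},{"x":0,"y":0,"z":0,"yaw":0,"fingers":1},{"x":0,"y":0,"z":0,"yaw":0,"fingers":0.8},{"x":0,"y":0,"z":0,"yaw":0,"fingers":0.8},{"x":0,"y":0,"z":0,"yaw":0,"fingers":0.8}]' 8
```

```text
time_s: 11.75
tcp_pos: [0.4565, -0.084, 0.0173]
ee_rot: [-2.372, -2.056, 0.003]
contact_force: [0.2, -0.3, 0.5]
finger_gap: 0.0399
gripper_force: 0.0
time_s: 12.35
tcp_pos: [0.4581, -0.0841, 0.0189]
ee_rot: [2.374, 2.057, 0.001]
contact_force: [-0.7, 0.3, 1.6]
finger_gap: 0.0113
gripper_force: 8.0
```

```bash
python3 -m pendant '[{"x":0,"y":0,"z":0,"yaw":0,"fingers":1.8},{"x":0,"y":0,"z":-0.3,"yaw":0,"fingers":1.8},{"x":0,"y":0,"z":0,"yaw":0,"fingers":0.8},{"x":0,"y":0,"z":0,"yaw":0,"fingers":0.8},{"x":0,"y":0,"z":0,"yaw":0,"fingers":0.8}]'
python3 -m pendant '[{"x":-0.05,"y":1.3,"z":0,"yaw":0,"fingers":0.8},{"x":0.3,"y":1.45,"z":0,"yaw":0,"fingers":0.8},{"x":0.65,"y":1.35,"z":0,"yaw":0,"fingers":0.8},{"x":0.95,"y":1.15,"z":0,"yaw":0,"fingers":0.8},{"x":0,"y":0,"z":0,"yaw":0,"fingers":0.8}]'
```

```text
time_s: 12.85
tcp_pos: [0.4578, -0.084, 0.0216]
ee_rot: [2.374, 2.057, 0.0]
contact_force: [0.5, -0.7, 1.5]
finger_gap: 0.0114
gripper_force: 8.0
time_s: 13.35
tcp_pos: [0.5152, -0.0722, 0.0215]
ee_rot: [2.371, 2.058, 0.005]
contact_force: [2.3, -2.4, -1.3]
finger_gap: 0.0112
gripper_force: 8.0
```

Still holding the knob with low force, so I'll finish the arc.

```bash
python3 -m pendant '[{"x":1.2,"y":0.9,"z":0,"yaw":0,"fingers":0.8},{"x":1.4,"y":0.5,"z":0,"yaw":0,"fingers":0.8},{"x":0.9,"y":0.15,"z":0,"yaw":0,"fingers":0.8},{"x":0.4,"y":0,"z":0,"yaw":0,"fingers":0.8},{"x":0,"y":0,"z":0,"yaw":0,"fingers":0.8}]'
python3 -m pendant '[{"x":0.2,"y":0,"z":0,"yaw":0,"fingers":0.8},{"x":0.2,"y":0,"z":0,"yaw":0,"fingers":0.8},{"x":0,"y":0,"z":0,"yaw":0,"fingers":0.8}]'
```

```text
time_s: 13.85
tcp_pos: [0.5356, -0.0349, 0.0218]
ee_rot: [2.37, 2.059, 0.007]
contact_force: [6.2, -0.7, -5.7]
finger_gap: 0.0109
gripper_force: 8.0
time_s: 14.15
tcp_pos: [0.5361, -0.0318, 0.0218]
ee_rot: [2.371, 2.057, 0.007]
contact_force: [6.7, -0.3, -6.3]
finger_gap: 0.0108
gripper_force: 8.0
```

Force along the closing direction is low, so the knob may have slid in the pads. I'll let go and push it shut from behind with closed fingers until the stop pushes back.

```bash
python3 -m pendant '[{"x":0,"y":0,"z":0,"yaw":0,"fingers":3},{"x":0,"y":0,"z":0,"yaw":0,"fingers":3},{"x":0,"y":0,"z":-2,"yaw":0,"fingers":3},{"x":0,"y":0,"z":-3,"yaw":0,"fingers":3},{"x":-2.5,"y":0,"z":0,"yaw":0,"fingers":0.5},{"x":-2.5,"y":0,"z":0,"yaw":0,"fingers":0.5},{"x":0,"y":0,"z":2.5,"yaw":0,"fingers":0.5},{"x":0,"y":0,"z":2.5,"yaw":0,"fingers":0.5}]'
python3 -m pendant '[{"x":1,"y":0,"z":0,"yaw":0,"fingers":0.5},{"x":1,"y":0,"z":0,"yaw":0,"fingers":0.5},{"x":0.5,"y":0,"z":0,"yaw":0,"fingers":0.5},{"x":0.2,"y":0,"z":0,"yaw":0,"fingers":0.5},{"x":0,"y":0,"z":0,"yaw":0,"fingers":0.5}]'
python3 -m pendant '[{"x":0.15,"y":0,"z":0,"yaw":0,"fingers":0.5},{"x":0.15,"y":0,"z":0,"yaw":0,"fingers":0.5},{"x":0,"y":0,"z":0,"yaw":0,"fingers":0.5}]'
```

```text
time_s: 14.95
tcp_pos: [0.5261, -0.0829, 0.0216]
ee_rot: [2.376, 2.055, -0.0]
contact_force: [0.3, -0.2, -0.3]
finger_gap: 0.0082
gripper_force: 0.0
time_s: 15.45
tcp_pos: [0.5311, -0.0549, 0.0225]
ee_rot: [2.372, 2.058, 0.002]
contact_force: [1.1, -0.3, -0.2]
finger_gap: 0.005
gripper_force: 0.0
time_s: 15.75
tcp_pos: [0.531, -0.0526, 0.0217]
ee_rot: [2.374, 2.057, 0.0]
contact_force: [0.0, -0.4, 0.2]
finger_gap: 0.0048
gripper_force: 0.0
```

```bash
python3 -m pendant '[{"x":0.15,"y":0,"z":0,"yaw":0,"fingers":0.5},{"x":0.15,"y":0,"z":0,"yaw":0,"fingers":0.5},{"x":0,"y":0,"z":0,"yaw":0,"fingers":0.5}]'
python3 -m pendant '[{"x":0.15,"y":0,"z":0,"yaw":0,"fingers":0.5},{"x":0.1,"y":0,"z":0,"yaw":0,"fingers":0.5},{"x":0,"y":0,"z":0,"yaw":0,"fingers":0.5}]'
```

```text
time_s: 16.05
tcp_pos: [0.5314, -0.0495, 0.0215]
ee_rot: [2.374, 2.058, 0.0]
contact_force: [-0.1, -0.5, -0.1]
finger_gap: 0.0047
gripper_force: 0.0
time_s: 16.35
tcp_pos: [0.5315, -0.0486, 0.0215]
ee_rot: [2.375, 2.055, -0.002]
contact_force: [0.5, -4.6, -0.7]
finger_gap: 0.0053
gripper_force: 2.4
```

```bash
python3 -m pendant '[{"x":0.15,"y":0,"z":0,"yaw":0,"fingers":0.5},{"x":0,"y":0,"z":0,"yaw":0,"fingers":0.5},{"x":-1,"y":0,"z":0,"yaw":0,"fingers":0.5},{"x":-2,"y":0,"z":-1,"yaw":0,"fingers":0.5},{"x":-2.5,"y":0,"z":-4,"yaw":0,"fingers":0.5},{"x":-2.5,"y":0,"z":-4,"yaw":0,"fingers":0.5},{"x":0,"y":0,"z":-3,"yaw":0,"fingers":0.5},{"x":0,"y":0,"z":0,"yaw":0,"fingers":0.5}]'
python3 - <<'E'
from h import *
o=np.array([543.4,17]);d=np.array([.137,.9905]);e=np.array([-.9905,.137])
c=ctrl.calibration("wrist");im=ctrl.read_camera("wrist");cv2.imwrite("pics/w9.png",im[:,:,::-1]);g=cv2.cvtColor(im,cv2.COLOR_RGB2GRAY)
# bright intervals along dock-x lines at arm height
for y in(45,35,25,14,-5,-10,-14,-20):
    xs=np.arange(-90,60,.5);v=[]
    for x in xs:
        p=proj(c,[*(o+d*x+e*y)/1000,.013]).round().astype(int);v.append(g[p[1],p[0]]>110 if 0<=p[0]<640 and 0<=p[1]<480 else 0)
    ed=np.flatnonzero(np.diff(np.r_[0,np.array(v,int),0]));print(y,[(float(xs[a]),float(xs[min(b,len(xs)-1)])) for a,b in zip(ed[::2],ed[1::2]) if b-a>4])
E
```

```text
time_s: 17.15
tcp_pos: [0.5237, -0.1253, 0.1459]
ee_rot: [2.371, 2.051, 0.01]
contact_force: [0.0, -0.2, 0.0]
finger_gap: 0.0051
gripper_force: 0.0
45 [(-56.0, -46.0), (-38.5, 3.5)]
35 [(-56.0, -46.0), (-23.0, 0.0)]
25 [(-56.0, -46.0), (-43.0, 3.0)]
14 [(-56.0, -46.0), (-43.0, 3.0)]
-5 [(-56.0, -46.0), (-42.5, 3.0)]
-10 [(-55.5, -47.0), (-42.5, 3.0)]
-14 [(-43.0, 3.0)]
-20 [(-42.5, 3.0)]
```

```bash
python3 -c "
from workcell import ctrl
print(ctrl.job_done())"
```

```text
the job is handed in; nothing more can be done
None
```

I handed in the job at about 17 s with the nest plate against the back stop and the latch shut behind it. A final image measurement showed the arm square across the mouth, 3–4 mm behind the plate's tail; no pass/fail verdict came back. To line the plate up I gripped its sides lightly (4 N) and slid it flat, then pushed it home with the fingers behind it.

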